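# Run the locked length stop out to its end block

### The job

Set the length stop on the bench rail to its full length: with the fingertips, press the round lock button on the carriage down and keep it down while you push the carriage along the rail until it is fully home against the tall end block, then let go so that the button springs up and locks it there. Only press and push, pick nothing up, never force the carriage against its lock, and leave the cup, bolt, nut and soapstone beside the rail where they are.

Things in the scene. Friction and masses are not known exactly. Their poses are not given: they have to be found in the camera images.
- stop_rail: Grey base plate 74 x 225 x 14 mm screwed to the bench, with a bright steel guide bar lengthwise on it. Origin: centre of the underside. Its y axis runs along the rail, the way the carriage must slide, toward the tall end block (70 mm wide, 18 mm thick, top 70 mm above the bench, its inner face at y = +90.5 mm). The other end has only a low cap. z is up.
- carriage (a joint): Travel of the aluminium carriage along the rail's +y, in m: 0 at the low cap, 0.12 at the end block (hard stop). 66 mm wide, 70 mm long, deck 44 mm above the bench; it cannot come off the guide bar. Slides with about 1.2 N while the button is down; locked by hidden rack teeth every 6 mm (up to 2 mm of play) while it is up, the last within 2 mm of the end block.
- lock_button (a joint): How far the lock button is pressed, in m: 0 up (locked), 0.006 fully down. The lock lets go at 3 mm, so hold it at 4 to 6 mm while sliding; the spring resists with 4.8 N at first and 6.6 N fully down, and lifts the button again when released.
- button_top (a point): Centre of the top face of the lock button, a flat round steel cap 30 mm in diameter, 10 mm proud of the carriage deck and 54 mm above the bench when up. It rides on the carriage (rail x = 0) and goes down as it is pressed.
- wall_face (a point): Middle of the face of the thumb wall that stands across the carriage on the end-block side of the button, looking back at the button: 46 mm wide, 8 mm thick, top 66 mm above the bench (12 mm above the button), its face 22.5 mm from the button's centre along the rail's +y; its back slopes down to the deck. A fingertip on the button can push the carriage against this wall or by friction on the button.
- steel_cup: Bystander: steel cup, 70 mm across and 84 mm high, standing loose beyond the rail. Origin: centre of its underside.
- bolt_m16: Bystander: rusty bolt standing loose on its head beyond the rail, 27 mm across, 65 mm high. Origin: centre of its underside.
- nut_3: Bystander: rusty hexagon nut, 30 x 34 x 24 mm, loose on the robot's side of the rail. Origin: centre of its underside.
- soapstone: Bystander: pale soapstone marker stick, 12 x 85 x 9 mm, loose on the robot's side of the rail. Origin: centre of its underside.

How it is judged (in metres and radians):
On the way, in this order (a step that is already met when the one before it is completed fails the run):
1. the lock button is pressed down before the carriage has gone far (value of joint lock_button above 0.0028 m and value of joint carriage below 0.08 m), for 0.05 s.
2. the carriage arrives at the end block with the button still held down (value of joint lock_button above 0.0028 m and value of joint carriage above 0.117 m), for 0.05 s.
At the end, for the whole second after the job is handed in: The carriage stands at rest within 3 mm of the end block, the lock button is fully up again (within 0.8 mm), and cup, bolt, nut and soapstone are within 15 mm of where they stood (value of joint carriage above 0.117 m and value of joint lock_button below 0.0008 m and velocity of joint carriage below 0.005 m/s and distance of each of steel_cup, bolt_m16, nut_3, soapstone from where it was at the start of the episode below 0.015 m); the robot touches nothing.
It fails at once if the carriage is forced or squeezed (more than 60 N from the fingers) (contact force between the fingers and carriage above 60 N).
It fails at once if a bystander is shifted, lifted or knocked over (moved more than 15 mm or tipped) (distance of any of steel_cup, bolt_m16, nut_3, soapstone from where it was at the start of the episode above 0.015 m or angle between any of steel_cup, bolt_m16's own z axis and vertical above 0.5 rad).
It also fails if it takes over 35 s, if anything falls off the work surface, if the arm or the gripper's body presses on something with over 40 N, if the wrist force passes 120 N, or if a joint passes its speed limit or range.

### The arm

A 6-joint arm with a two-finger parallel gripper is mounted at the origin on a cart in front of the work surface, level with it; the furniture and walls round the work are solid. World frame = base frame: x ahead of the robot, y to its left, z up, the work surface at z = 0. Lengths are in mm, angles in degrees, forces in N, time in s.
With the tool pointing down it reaches from about 350 to 850 mm from the base axis. Payload 8.1 kg.
Tool frame: the origin (TCP) lies at the very end of the fingers, on their centre line; the grasp point (between the pads) lies 19 mm behind it; z points along the fingers, y is the line along which they close (so a half turn about z gives the same grasp; the last joint's range is limited). The gripper opens to 85 mm and grips with 20 to 120 N. Pads are 22 mm wide; open, the fingers measure 114 mm over their backs; the gripper's body (76 mm by 85 mm) begins 54 mm behind the grasp point. The pads swing forward as they close: fully open they stand 13 mm farther back than shut.
Start: joints at [63.575, 7.471, 85.268, -0, 87.261, -4.893], TCP at [220.189, 558.142, 231.292] pointing down, gripper open.
Joint ranges: [-169.43, 169.43], [-51.17, 129.36], [1.28, 143.12], [-76.62, 256.62], [0, 156.53], [-152.29, 152.29]. Speed limits (degrees/s): [136.94, 136.94, 159.86, 180, 180, 180].

### API

Orientations are given as [roll, pitch, yaw] about the fixed x, y, z axes, in that order (R = Rz(yaw) Ry(pitch) Rx(roll)).
In Python, from bench import sense, eyes, job, models gives the robot as it stands. The module is installed in compiled form; this text tells all that it offers.
- The arm moves only by the tool apply_moves, never from a script. Its argument "rows" is a list of rows, each a list of 6 numbers: the shift along the tool's x, y, z in mm, then the turn, a rotation vector about the tool's x, y, z in rad. In form: [[dx, dy, dz, rx, ry, rz], ...]. A call has exactly 5 rows; each row shifts and turns the commanded pose from where the row before left it, along the tool's axes as they then stand; what a row does not reach is not made up. A row lasts 1/8 s, in which the tool goes at most 62.5 mm and 10.7 degrees, less where a joint would pass 70% of its speed; a pose out of reach is approached as far as the arm can. A call is refused whole if a number of a shift passes 62.5 or a number of a turn 0.188, either way. A call with a gripper value outside its range is refused whole. "fingers" is the finger opening in mm, from 0 to 85.4, set as the call begins (left out, the last holds). The fingers move at their own pace and stop on an object; "grip_force" is the grip in N (left out, the last holds). Time passes only in rows, so rows that do not move let the fingers close, or fill a call up. It gives the time, the measured TCP pose, the force, the opening and the grip force at its end, in the units of the state.
- sense(): the state, without advancing time (a new reading comes with each control period).
- eyes.snapshot(name): name is "side" or "top"; returns (picture, depth): 480x640x3 uint8, red, green, blue; 480x640 float32, mm along the optical axis (not along the pixel's ray), 0 where there is no reading.
- eyes.get_calibration(name): a dict with "intrinsics" (3x3 intrinsics, pixels), "D" ([k1, k2, p1, p2, k3] as OpenCV has them; the pictures are not rectified), "R" (3x3) and "t" (3): a world point X has camera coordinates R X + t. Camera axes: x right, y down, z forward; pixel columns grow to the right and rows downward; lengths in mm; the calibration is good to about 2 mm. A picture is of the moment at which its call begins. get_calibration takes no time and is no camera call.
- job.hand_in(): hands the job in; it is judged then, once.
Trained networks look in the newest picture that a camera, given by its name, has taken for a name from the list of things; names that differ only in an ending like _2 or _b are one class to them, and where a whole thing is asked for, a point or a joint stands for the part that bears it (a point fixed in the world has none). Each returns a list of dicts, best first, with "confidence" (0 to 1); they miss things now and then, are a little off and sometimes report something else, mostly with a low value. They report only what shows in the picture. A call takes as long as a camera call.
- models.boxes_of(name, camera): "xyz" ([x, y, z] in mm, in world coordinates, good to about 4 mm: the middle of the surface that is visible of it).
- models.cut_out(name, camera): "pixels" (480x640 bool, what is visible of it).
- models.place_of(name, camera): "xyz" ([x, y, z] in mm, in world coordinates, good to about 4 mm: a listed point, or the origin of a listed thing).
The state is a dict: "time": time; "joint_pos": joint angles; "qd": joint speeds; "joint_efforts": joint torques, N m; "tool_pos": TCP position; "tcp_rot": TCP orientation; "ft_force": force on the tool from outside, world axes, zero at the start; "wrist_torque": the same for the moment, N m; "finger_gap": finger opening in mm; "grip_force": force on a finger pad.
Only numpy, scipy, OpenCV 4.12 (cv2) and the standard library are available. Lean on these libraries where they do the work, as an engineer would, in place of code of your own. Each camera call takes 0.05 s, during which the arm holds its last target. There are 200 camera calls.

## Working session

There is one attempt and no reset: what is moved stays moved. The work goes in short steps, Python scripts to look and compute and a tool call to move; the robot and the scene stay as the last step left them, time stands still between calls to the robot, and variables do not carry over. Pictures are saved under pics/ and viewed, at most 10 in all, crops included, and the job is handed in when it is done.

Besides the shell and the picture viewer there is one more tool, called after ">>>" by a JSON object that holds its "method" and its "body", one argument or row to a line. apply_moves: Moves the arm, as the interface text tells. Its arguments: {"type":"object","properties":{"rows":{"type":"array"},"fingers":{"type":"number"},"grip_force":{"type":"number"}},"required":["rows"]}

```bash
mkdir -p pics
python3 - <<'E'
from bench import sense, eyes, models
import cv2, numpy as np
s=sense(); print(s)
for c in ("top","side"):
    p,d=eyes.snapshot(c); cv2.imwrite(f"pics/{c}0.png",p[:,:,::-1]); np.save(f"pics/{c}d.npy",d)
    k=eyes.get_calibration(c); print(c,{a:np.round(b,3).tolist() for a,b in k.items()})
    for n in ("stop_rail","button_top","wall_face","steel_cup","bolt_m16","nut_3","soapstone"):
        print(c,n,[(np.round(r["xyz"],1).tolist(),round(r["confidence"],2)) for r in models.place_of(n,c)[:2]])
E
```

```text
{'time': 0.0, 'joint_pos': array([ 6.35766451e+01,  7.51437414e+00,  8.53314374e+01,  9.55499346e-05,
        8.72622242e+01, -4.89428814e+00]), 'qd': array([-0.05021687,  0.05304794, -0.06410495,  0.08553834, -0.1111226 ,
        0.02153895]), 'joint_efforts': array([-1.91155457e-03, -5.69421601e+01, -5.00528634e+01, -5.51026260e-04,
        1.54898968e-02, -5.88422409e-06]), 'tool_pos': array([219.92040287, 557.6311977 , 230.23141277]), 'tcp_rot': array([-1.79892366e+02, -9.31243245e-03,  1.58470920e+02]), 'ft_force': array([-0.35112969, -0.71180298,  0.62390034]), 'wrist_torque': array([-0.02184821, -0.03219114, -0.00703302]), 'grip_force': 0.0, 'finger_gap': 85.1539509628998}
top {'intrinsics': [[464.372, 0.0, 320.654], [0.0, 464.372, 242.094], [0.0, 0.0, 1.0]], 'D': [-0.111, 0.0, 0.0, 0.0, 0.0], 'R': [[-0.01, -0.999, -0.035], [-0.993, 0.014, -0.119], [0.12, 0.034, -0.992]], 't': [-5.558, 502.178, 841.963]}
top stop_rail [([499.0, -81.9, 2.4], 0.75)]
top button_top [([508.2, -120.5, 59.1], 0.59)]
top wall_face [([496.2, -101.1, 55.4], 0.91)]
top steel_cup [([579.2, 24.7, -1.3], 0.84)]
top bolt_m16 [([569.7, -43.7, -0.9], 0.68), ([498.9, -81.7, -2.6], 0.6)]
top nut_3 [([437.6, -164.6, -0.8], 0.55)]
top soapstone [([405.8, -37.8, 0.3], 0.76)]
side {'intrinsics': [[602.636, 0.0, 324.123], [0.0, 602.636, 239.165], [0.0, 0.0, 1.0]], 'D': [0.018, 0.0, 0.0, 0.0, 0.0], 'R': [[0.828, -0.56, 0.004], [-0.332, -0.497, -0.802], [0.451, 0.663, -0.597]], 't': [-435.417, 215.442, 690.486]}
side stop_rail [([498.4, -76.2, -3.2], 0.57)]
side button_top [([510.5, -125.4, 54.6], 0.68), ([567.8, -50.2, -0.6], 0.49)]
side wall_face [([502.9, -100.5, 56.1], 0.74), ([434.6, -160.9, 1.5], 0.4)]
side steel_cup [([575.5, 21.6, 1.9], 0.65)]
side bolt_m16 [([569.3, -51.2, -1.9], 0.93), ([438.3, -156.9, 0.3], 0.21)]
side nut_3 [([435.2, -159.4, -1.4], 0.6)]
side soapstone [([409.9, -37.1, 3.5], 0.94), ([568.9, -46.9, 2.2], 0.51)]
```

View pics/top0.png

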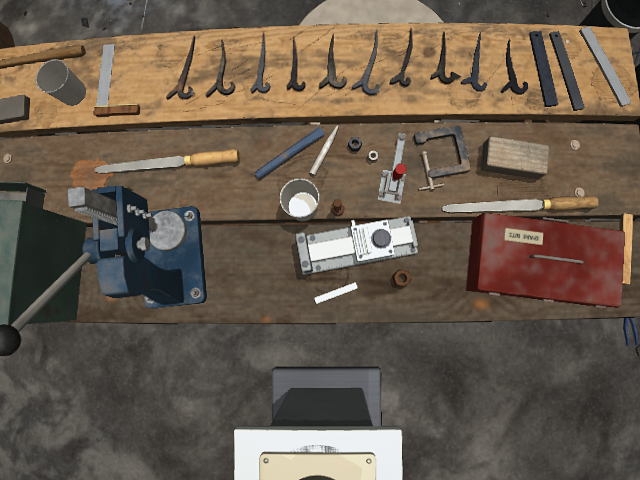

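```bash
cat > h.py <<'E'
import numpy as np, cv2
from bench import eyes
def cloud(c,d):
    k=eyes.get_calibration(c); v,u=np.nonzero(d>0)
    n=cv2.undistortPoints(np.stack([u,v],1).astype(np.float32)[:,None],np.array(k["intrinsics"]),np.array(k["D"]))[:,0]
    z=d[v,u][:,None]; P=np.hstack([n*z,z])
    return (P-np.array(k["t"]))@np.array(k["R"]),u,v
E
python3 - <<'E'
from h import *
for c in ("top","side"):
    X,u,v=cloud(c,np.load(f"pics/{c}d.npy"))
    near=(abs(X[:,0]-498)<150)&(abs(X[:,1]+80)<170)
    print(c,"table z",np.median(X[near][abs(X[near][:,2])<8,2]))
    for nm,lo,hi,box in (("button",50,58,(508,-122,25)),("wall",62,69,(500,-100,30)),("deck",40,47,(505,-115,60)),("endblk",66,75,(490,0,60)),("plate",10,18,(498,-80,140))):
        m=(abs(X[:,2]-(lo+hi)/2)<(hi-lo)/2)&(np.hypot(X[:,0]-box[0],X[:,1]-box[1])<box[2])
        P=X[m][:,:2].astype(np.float32)
        if len(P)<8: print(nm,len(P)); continue
        (cx,cy),wh,a=cv2.minAreaRect(P); print(nm,len(P),"mean",X[m].mean(0).round(1),"rect",np.round([cx,cy,*wh,a],1))
E
```

```text
top table z 0.38563085252287727
button 208 mean [ 504.5 -122.4   54.1] rect [ 504.4 -122.6   27.6   29.1    0.8]
wall 130 mean [499.3 -95.4  65.4] rect [499.7 -93.7  44.9  13.2   9.9]
deck 765 mean [ 502.5 -110.    44.2] rect [ 506.8 -106.6   75.5   70.4    9.7]
endblk 384 mean [480.5  18.9  70.3] rect [497.2  19.6  27.3 102.7  89.6]
plate 1638 mean [491.6 -74.2  13.9] rect [509.9 -77.  210.  225.9   9.3]
side table z -0.7762549646440682
button 357 mean [ 506.3 -122.7   53.2] rect [ 508.2 -121.7   33.8   39.    11.1]
wall 156 mean [ 502.1 -101.5   64.4] rect [ 502.9 -100.8   46.4   10.3   10. ]
deck 996 mean [ 498.8 -122.    43.2] rect [ 505.6 -114.8   75.7   69.8    1.8]
endblk 418 mean [488.   12.7  69.2] rect [498.7  14.7 101.   24.7   1.5]
plate 2233 mean [ 490.6 -101.4   13.4] rect [508.1 -83.  203.1 223.    9.2]
```

The top view shows the rail at about (358,245), with the end block at its left end (303,253) and the button at (381,238). The cup (299,200) and bolt (337,207) are beyond it, and the nut (401,278) and stick (336,293) are on the near side. The network and depth results agree with this: the button is at about (505,-122,54) and the rail yaw is about 9.7°. Next I'll check the obstacles along the way and refine the yaw.

Run:
```python
from h import *
X=np.vstack([cloud(c,np.load(f"pics/{c}d.npy"))[0] for c in ("top","side")])
A=np.array([220,558.]);B=np.array([505,-122.]);L=np.linalg.norm(B-A);t=(B-A)/L;n=np.array([-t[1],t[0]])
r=X[:,:2]-A; s=r@t; w=r@n
for i in range(-1,9):
    m=(s>i*100)&(s<i*100+100)&(abs(w)<110)
    print(i*100,(A+t*i*100).round(),m.sum(),np.percentile(X[m,2],[50,99.5]).round() if m.sum() else "")
print("max h by y, x 300-650");
for y in range(100,600,100):
    m=(X[:,1]>y)&(X[:,1]<y+100)&(X[:,0]>250)&(X[:,0]<650); print(y, X[m,2].max().round() if m.sum() else "")
# yaw from plate+deck edges: min-area rect of end block & rail things between z 12..72 inside a box around the rail
for c in ("top","side"):
    P=cloud(c,np.load(f"pics/{c}d.npy"))[0]
    a=np.radians(9.7); ex=np.array([np.cos(a),np.sin(a)]); ey=np.array([-ex[1],ex[0]])
    q=P[:,:2]-[498.5,-79]; x,y=q@ex,q@ey
    m=(abs(x)<50)&(abs(y)<125)&(P[:,2]>10)&(P[:,2]<75)
    print(c,cv2.minAreaRect(P[m][:,:2].astype(np.float32)))
    m=(abs(x)<30)&(P[:,2]>66.5)&(P[:,2]<74)&(y>70)&(y<130); print("end block y",np.percentile(y[m],[2,50,98]),"x",x[m].mean())
    m=(abs(x)<30)&(P[:,2]>41)&(P[:,2]<47)&(abs(y)<100); print("deck y",np.percentile(y[m],[2,98]))
    m=(abs(x)<30)&(P[:,2]>51)&(P[:,2]<58)&(y<-25)&(y>-70); print("button xy",x[m].mean(),np.median(y[m]))
```

```text
-100 [181. 650.] 2926 [-745. -736.]
0 [220. 558.] 3479 [-745.   49.]
100 [259. 466.] 6922 [-742.  211.]
200 [297. 374.] 7422 [-439.  453.]
300 [336. 281.] 17825 [ 58. 334.]
400 [375. 189.] 11143 [-1. 22.]
500 [413.  97.] 12798 [-1. 72.]
600 [452.   5.] 16159 [ 3. 81.]
700 [491. -88.] 14837 [  5. 114.]
800 [ 529. -180.] 14482 [  0. 148.]
max h by y, x 300-650
100 19.0
200 455.0
300 455.0
400 215.0
500 234.0
top ((501.08251953125, -78.41215515136719), (81.61695861816406, 225.341064453125), 9.881631851196289)
end block y [ 91.30900622  99.77683411 108.36525867] x -0.3352601650435098
deck y [-62.7328776    6.16461311]
button xy -1.3447767675727946 -43.613729333463
side ((502.2654724121094, -83.77871704101562), (80.62731170654297, 223.1799774169922), 9.690529823303223)
end block y [ 85.97277286  92.79062852 102.00249318] x -1.0704346403010665
deck y [-67.40897209  87.72459435]
button xy 0.3168082880067697 -46.038268611874386
```

View pics/side0.png

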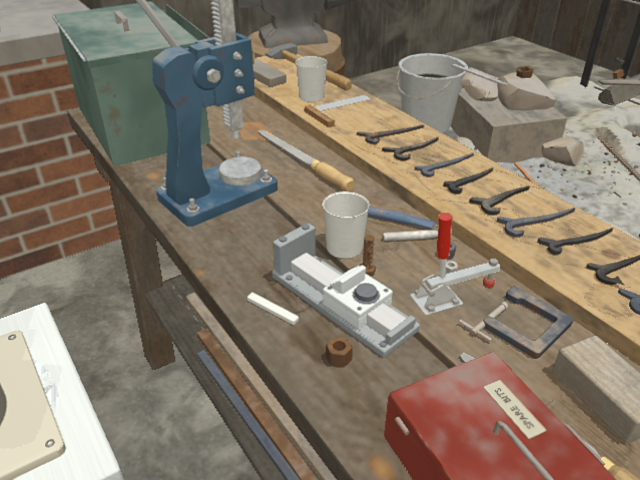

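The side view shows a tall arbor press at about (205,120), with a lever reaching toward the robot. It stands between the start pose and the rail, so I'll map it before moving.

Run:
```python
from h import *
X=np.vstack([cloud(c,np.load(f"pics/{c}d.npy"))[0] for c in ("top","side")])
for y in range(150,800,50):
    o=[]
    for z in range(50,600,50):
        m=(X[:,1]>y)&(X[:,1]<y+50)&(X[:,2]>z)&(X[:,2]<z+50)&(X[:,0]<800)&(X[:,0]>-100)
        o.append(f"{X[m,0].min():.0f}-{X[m,0].max():.0f}" if m.sum()>5 else "-")
    print(y,o)
```

```text
150 ['-', '-', '-', '-', '-', '-', '-', '-', '-', '-', '-']
200 ['395-445', '405-443', '414-535', '404-534', '407-533', '-', '-', '-', '-', '-', '-']
250 ['390-536', '401-542', '410-563', '400-567', '403-563', '509-541', '513-539', '341-366', '343-361', '-', '-']
300 ['-', '-', '-', '451-488', '429-558', '402-441', '372-411', '338-382', '342-366', '-', '-']
350 ['-', '-', '-', '-', '-', '-', '-', '-', '-', '-', '-']
400 ['-', '-', '-', '-', '-', '-', '-', '-', '-', '-', '-']
450 ['355-800', '354-800', '356-590', '352-591', '-', '-', '-', '-', '-', '-', '-']
500 ['359-800', '359-800', '359-595', '352-597', '-', '-', '-', '-', '-', '-', '-']
550 ['362-367', '363-593', '363-599', '354-599', '-', '-', '-', '-', '-', '-', '-']
600 ['366-370', '366-371', '365-604', '359-603', '-', '-', '-', '-', '-', '-', '-']
650 ['370-374', '369-374', '368-606', '362-605', '-', '-', '-', '-', '-', '-', '-']
700 ['374-378', '372-377', '372-609', '366-610', '-', '-', '-', '-', '-', '-', '-']
750 ['375-380', '376-379', '376-611', '370-611', '-', '-', '-', '-', '-', '-', '-']
```

>>> {"method": "apply_moves", "body": {
  "rows": [
    [0,0,0,0,0,0.17],
    [0,0,0,0,0,0.17],
    [0,0,0,0,0,0.17],
    [0,0,0,0,0,0.17],
    [0,0,0,0,0,0.17]
  ],
  "fingers": 0,
  "grip_force": 20
}}

```text
time: 1.42
tool_pos: [220.2, 558.2, 231.3]
tcp_rot: [180.0, -0.0, 109.4]
ft_force: [0.1, 0.4, 0.6]
finger_gap: -0.2
grip_force: 0.0
```

>>> {"method": "apply_moves", "body": {
  "rows": [
    [0,0,0,0,0,0.174],
    [-60,-9,0,0,0,0],
    [-60,-9,0,0,0,0],
    [-60,-9,0,0,0,0],
    [-60,-9,0,0,0,0]
  ]
}}

```text
time: 2.05
tool_pos: [225.4, 313.9, 231.3]
tcp_rot: [180.0, -0.0, 99.8]
ft_force: [0.1, -0.3, 1.3]
finger_gap: 0.1
grip_force: 0.0
```

>>> {"method": "apply_moves", "body": {
  "rows": [
    [-45,17.6,0,0,0,0],
    [-45,17.6,0,0,0,0],
    [-45,17.6,0,0,0,0],
    [-50,27,0,0,0,0],
    [-50,27,0,0,0,0]
  ]
}}

```text
time: 2.68
tool_pos: [371.8, 100.5, 231.8]
tcp_rot: [179.9, -0.0, 99.8]
ft_force: [1.0, 1.8, -0.5]
finger_gap: 0.5
grip_force: 0.0
```

>>> {"method": "apply_moves", "body": {
  "rows": [
    [-47.5,19,0,0,0,0],
    [-47.5,19,0,0,0,0],
    [-47.5,19,0,0,0,0],
    [-47.5,19,0,0,0,0],
    [-47.5,19,0,0,0,0]
  ]
}}

```text
time: 3.3
tool_pos: [505.6, -117.5, 231.4]
tcp_rot: [180.0, 0.0, 99.8]
ft_force: [1.2, 0.3, 0.0]
finger_gap: -0.2
grip_force: 0.0
```

>>> {"method": "apply_moves", "body": {
  "rows": [
    [0,-1,40,0,0,0],
    [0,0,40,0,0,0],
    [0,0,40,0,0,0],
    [0,0,31,0,0,0],
    [0,0,0,0,0,0]
  ]
}}

```text
time: 3.92
tool_pos: [501.4, -115.2, 77.6]
tcp_rot: [-179.7, -0.2, 99.8]
ft_force: [-0.2, -0.4, 0.0]
finger_gap: -0.0
grip_force: 0.0
```

Run:
```python
from bench import sense, eyes, models
import cv2
s=sense(); print(s["tool_pos"],s["ft_force"],s["time"])
p,d=eyes.snapshot("side"); cv2.imwrite("pics/s1.png",cv2.resize(p[160:380,230:460],None,fx=2.6,fy=2.6,interpolation=cv2.INTER_CUBIC)[:,:,::-1])
```

```text
[ 501.44137296 -115.16263386   77.57603643] [-0.24938892 -0.41708269  0.00900881] 3.925
```

View pics/s1.png

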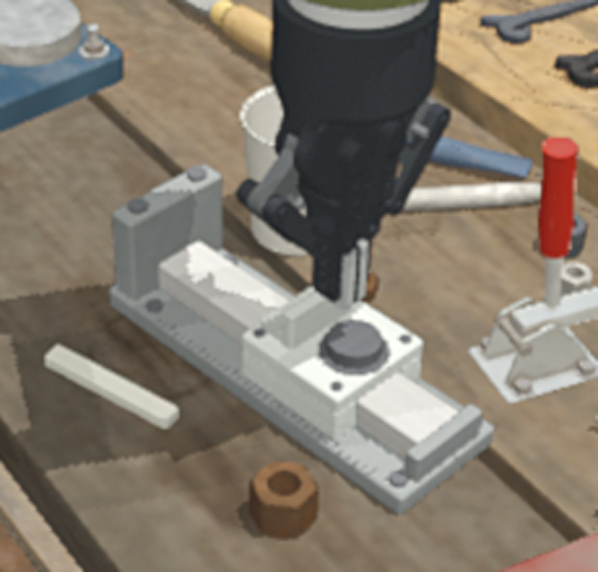

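The crop shows the closed fingers (tips about (340,298)) above and beyond the button (355,345), close to the wall. The TCP may not have settled yet, so I'll let it settle and check the projection.

>>> {"method": "apply_moves", "body": {
  "rows": [
    [0,0,0,0,0,0],
    [0,0,0,0,0,0],
    [0,0,0,0,0,0],
    [0,0,0,0,0,0],
    [0,0,0,0,0,0]
  ]
}}

```text
time: 4.6
tool_pos: [503.9, -115.9, 80.4]
tcp_rot: [180.0, 0.0, 99.8]
ft_force: [0.5, 0.0, 0.7]
finger_gap: -0.1
grip_force: 0.0
```

Run:
```python
from h import *
from bench import sense, models
s=sense(); print(s["tool_pos"],s["tcp_rot"],s["ft_force"],s["time"])
k=eyes.get_calibration("side")
pr=lambda P:cv2.projectPoints(np.array([P],float),cv2.Rodrigues(np.array(k["R"]))[0],np.array(k["t"]),np.array(k["intrinsics"]),np.array(k["D"]))[0].ravel()
for P in ([501.4,-115.2,77.6],s["tool_pos"],[505.5,-123.3,54]):
    u=pr(P); print(P,u,(u-[230,160])*2.6)
```

```text
[ 503.86658815 -115.93591776   80.40756066] [1.79993268e+02 4.97951654e-03 9.97988732e+01] [0.51662679 0.00487136 0.7391679 ] 4.6
[501.4, -115.2, 77.6] [358.11938915 272.61770282] [333.11041179 292.80602734]
[ 503.86658815 -115.93591776   80.40756066] [360.03981227 270.60675768] [338.1035119  287.57756996]
[505.5, -123.3, 54] [363.54264929 288.35290379] [347.21088815 333.71754987]
```

>>> {"method": "apply_moves", "body": {
  "rows": [
    [-3,0,6,0,0,0],
    [0,0,8,0,0,0],
    [0,0,8,0,0,0],
    [0,0,0,0,0,0],
    [0,0,0,0,0,0]
  ]
}}

```text
time: 5.22
tool_pos: [504.3, -118.8, 58.2]
tcp_rot: [-180.0, -0.0, 99.8]
ft_force: [-0.2, -1.0, 0.7]
finger_gap: -0.3
grip_force: 0.0
```

>>> {"method": "apply_moves", "body": {
  "rows": [
    [0,0,1,0,0,0],
    [0,0,1,0,0,0],
    [0,0,1,0,0,0],
    [0,0,1,0,0,0],
    [0,0,0,0,0,0]
  ]
}}

```text
time: 5.85
tool_pos: [504.3, -118.9, 54.2]
tcp_rot: [-180.0, -0.0, 99.8]
ft_force: [-0.1, -0.0, -0.6]
finger_gap: 0.1
grip_force: 0.0
```

>>> {"method": "apply_moves", "body": {
  "rows": [
    [0,0,1,0,0,0],
    [0,0,1,0,0,0],
    [0,0,0,0,0,0],
    [0,0,0,0,0,0],
    [0,0,0,0,0,0]
  ]
}}

```text
time: 6.48
tool_pos: [504.4, -118.9, 52.4]
tcp_rot: [180.0, 0.0, 99.8]
ft_force: [-1.9, 0.4, 5.0]
finger_gap: -0.1
grip_force: 2.4
```

>>> {"method": "apply_moves", "body": {
  "rows": [
    [0,0,1,0,0,0],
    [0,0,1,0,0,0],
    [0,0,1,0,0,0],
    [0,0,0,0,0,0],
    [0,0,0,0,0,0]
  ]
}}

```text
time: 7.1
tool_pos: [504.4, -118.9, 49.4]
tcp_rot: [180.0, 0.0, 99.8]
ft_force: [-2.0, 1.6, 5.9]
finger_gap: -0.2
grip_force: 2.8
```

>>> {"method": "apply_moves", "body": {
  "rows": [
    [0,0,0.6,0,0,0],
    [0,0,0,0,0,0],
    [1.5,0,0,0,0,0],
    [1.5,0,0,0,0,0],
    [1.5,0,0,0,0,0]
  ]
}}

```text
time: 7.72
tool_pos: [503.8, -115.0, 49.0]
tcp_rot: [180.0, 0.1, 99.8]
ft_force: [-3.4, -1.6, 6.3]
finger_gap: 0.3
grip_force: 2.9
```

>>> {"method": "apply_moves", "body": {
  "rows": [
    [3,0,0,0,0,0],
    [4,0,0,0,0,0],
    [4,0,0,0,0,0],
    [4,0,0,0,0,0],
    [3,0,0,0,0,0]
  ]
}}

```text
time: 8.35
tool_pos: [500.6, -97.1, 49.0]
tcp_rot: [180.0, 0.1, 99.8]
ft_force: [-2.3, -2.0, 5.2]
finger_gap: 0.1
grip_force: 2.9
```

Run:
```python
from h import *
from bench import sense
s=sense(); print(s["tool_pos"],s["ft_force"],s["time"])
p,d=eyes.snapshot("side"); cv2.imwrite("pics/s2.png",cv2.resize(p[160:380,230:460],None,fx=2.6,fy=2.6,interpolation=cv2.INTER_CUBIC)[:,:,::-1])
```

```text
[500.59947687 -97.12489148  48.96069891] [-2.253496   -2.00962358  5.16602031] 8.35
```

View pics/s2.png

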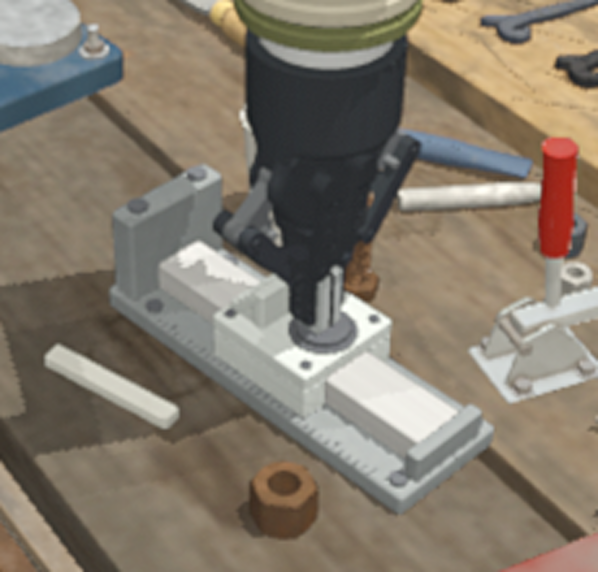

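The carriage is at (300,345) in the crop and is moving with the tip. The gripper's linkage stays well above the cup and bolt. I'll keep going.

>>> {"method": "apply_moves", "body": {
  "rows": [
    [5,0,0,0,0,0],
    [6,0,0,0,0,0],
    [6,0,0,0,0,0],
    [6,0,0,0,0,0],
    [5,0,0,0,0,0]
  ]
}}

```text
time: 9.02
tool_pos: [495.8, -69.4, 48.9]
tcp_rot: [-180.0, 0.0, 99.8]
ft_force: [-2.9, -2.2, 5.6]
finger_gap: -0.1
grip_force: 2.9
```

>>> {"method": "apply_moves", "body": {
  "rows": [
    [4,0,0,0,0,0],
    [5,0,0,0,0,0],
    [5,0,0,0,0,0],
    [4,0,0,0,0,0],
    [3,0,0,0,0,0]
  ]
}}

```text
time: 9.65
tool_pos: [492.2, -48.7, 48.9]
tcp_rot: [-180.0, 0.0, 99.8]
ft_force: [-2.8, -2.6, 5.7]
finger_gap: -0.2
grip_force: 2.9
```

>>> {"method": "apply_moves", "body": {
  "rows": [
    [2,0,0,0,0,0],
    [2,0,0,0,0,0],
    [2,0,0,0,0,0],
    [1.5,0,0,0,0,0],
    [1,0,0,0,0,0]
  ]
}}

```text
time: 10.28
tool_pos: [490.7, -40.4, 48.8]
tcp_rot: [-180.0, 0.0, 99.8]
ft_force: [-2.4, -1.2, 5.7]
finger_gap: -0.0
grip_force: 2.9
```

Run:
```python
from h import *
from bench import sense
s=sense(); print(s["tool_pos"],s["ft_force"],s["time"])
p,d=eyes.snapshot("side"); cv2.imwrite("pics/s3.png",cv2.resize(p[200:340,260:410],None,fx=4,fy=4,interpolation=cv2.INTER_CUBIC)[:,:,::-1])
```

```text
[490.68996975 -40.4301263   48.82673229] [-2.41360749 -1.23478438  5.65770935] 10.275
```

View pics/s3.png

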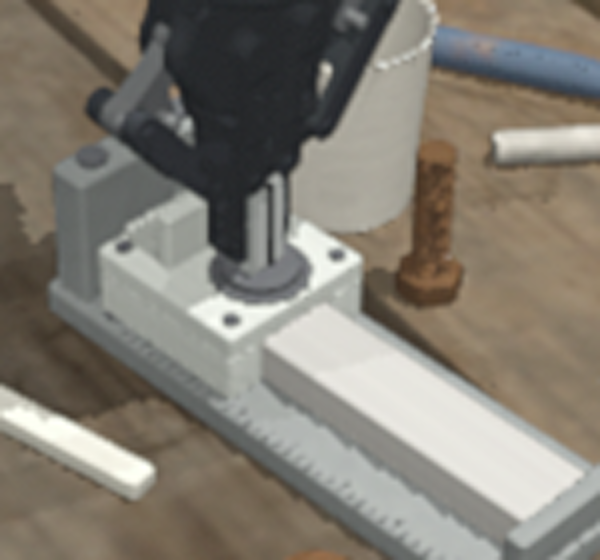

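The crop shows the carriage's front edge at (100,250), almost at the block, whose near corner is at (95,290). That leaves a few mm, so I'll go on in small steps.

>>> {"method": "apply_moves", "body": {
  "rows": [
    [1,0,0,0,0,0],
    [1,0,0,0,0,0],
    [1,0,0,0,0,0],
    [0.5,0,0,0,0,0],
    [0,0,0,0,0,0]
  ]
}}

```text
time: 10.95
tool_pos: [490.1, -36.9, 48.8]
tcp_rot: [-180.0, 0.0, 99.8]
ft_force: [-3.9, -1.5, 6.0]
finger_gap: -0.0
grip_force: 2.9
```

>>> {"method": "apply_moves", "body": {
  "rows": [
    [0.8,0,0,0,0,0],
    [0.8,0,0,0,0,0],
    [0.8,0,0,0,0,0],
    [0,0,0,0,0,0],
    [0,0,0,0,0,0]
  ]
}}

```text
time: 11.58
tool_pos: [490.4, -35.0, 49.2]
tcp_rot: [179.9, 0.1, 99.8]
ft_force: [-1.4, -3.4, 5.7]
finger_gap: 0.2
grip_force: 2.9
```

>>> {"method": "apply_moves", "body": {
  "rows": [
    [1,0,0,0,0,0],
    [1,0,0,0,0,0],
    [0,0,0,0,0,0],
    [0,0,0,0,0,0],
    [0,0,0,0,0,0]
  ]
}}

```text
time: 12.2
tool_pos: [490.5, -33.1, 49.4]
tcp_rot: [179.9, 0.1, 99.8]
ft_force: [-1.1, -3.7, 5.4]
finger_gap: -0.1
grip_force: 2.8
```

Run:
```python
from h import *
from bench import sense
s=sense(); print(s["tool_pos"],s["ft_force"],s["time"])
p,d=eyes.snapshot("side"); cv2.imwrite("pics/s4.png",cv2.resize(p[200:340,260:410],None,fx=4,fy=4,interpolation=cv2.INTER_CUBIC)[:,:,::-1])
```

```text
[490.45084426 -33.11736729  49.42333979] [-1.12693983 -3.66301761  5.43100643] 12.2
```

View pics/s4.png

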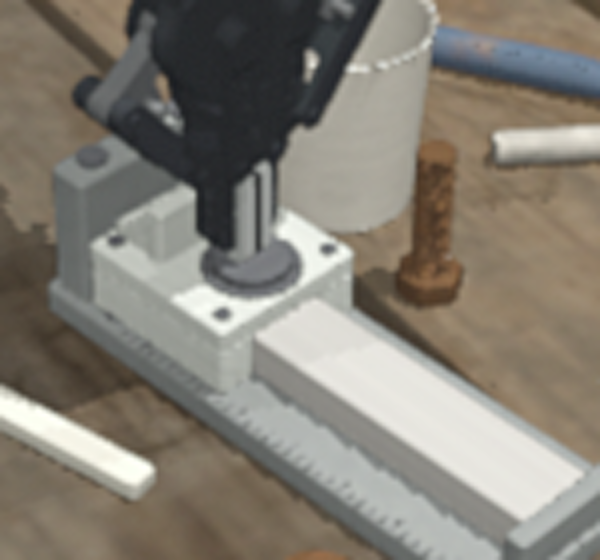

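The crop shows the deck's corner (92,245) level with the block's edge, and the push force has levelled off. To be sure it is home, I'll press slightly deeper and push gently once more.

>>> {"method": "apply_moves", "body": {
  "rows": [
    [0,0,0.5,0,0,0],
    [0,0,0.4,0,0,0],
    [1,0,0,0,0,0],
    [1,0,0,0,0,0],
    [0,0,0,0,0,0]
  ]
}}

```text
time: 12.88
tool_pos: [490.4, -31.2, 48.7]
tcp_rot: [179.9, 0.1, 99.8]
ft_force: [0.0, -3.8, 5.6]
finger_gap: -0.1
grip_force: 3.0
```

>>> {"method": "apply_moves", "body": {
  "rows": [
    [1,0,0,0,0,0],
    [0.7,0,0,0,0,0],
    [0.7,0,0,0,0,0],
    [0,0,0,0,0,0],
    [0,0,0,0,0,0]
  ]
}}

```text
time: 13.5
tool_pos: [490.0, -28.9, 48.7]
tcp_rot: [179.8, 0.1, 99.8]
ft_force: [0.0, -3.5, 6.0]
finger_gap: -0.3
grip_force: 3.1
```

>>> {"method": "apply_moves", "body": {
  "rows": [
    [0.6,0,0,0,0,0],
    [0.6,0,0,0,0,0],
    [0.6,0,0,0,0,0],
    [0,0,0,0,0,0],
    [0,0,0,0,0,0]
  ]
}}

```text
time: 14.12
tool_pos: [490.1, -28.8, 48.8]
tcp_rot: [179.8, 0.3, 99.8]
ft_force: [2.0, -12.8, 3.3]
finger_gap: 0.1
grip_force: 7.3
```

That is firm contact: 13 N against the wall with no movement, so the carriage is home. I'll lift straight up, because backing off first could drag the carriage back.

>>> {"method": "apply_moves", "body": {
  "rows": [
    [0,0,-3,0,0,0],
    [0,0,-4,0,0,0],
    [0,0,-6,0,0,0],
    [-1,0,-15,0,0,0],
    [0,0,-25,0,0,0]
  ]
}}

```text
time: 14.75
tool_pos: [487.6, -27.0, 100.2]
tcp_rot: [-179.9, -0.1, 99.8]
ft_force: [0.1, 0.5, -0.8]
finger_gap: -0.1
grip_force: 0.0
```

>>> {"method": "apply_moves", "body": {
  "rows": [
    [-15,0,-40,0,0,0],
    [-25,0,-40,0,0,0],
    [-40,0,-30,0,0,0],
    [-40,0,0,0,0,0],
    [0,0,0,0,0,0]
  ]
}}

```text
time: 15.38
tool_pos: [509.3, -147.6, 211.3]
tcp_rot: [179.9, 0.0, 99.6]
ft_force: [-0.0, -0.5, -0.3]
finger_gap: 0.2
grip_force: 0.0
```

Run:
```python
from h import *
from bench import sense, models
s=sense(); print(s["tool_pos"],s["ft_force"],s["time"])
for c in ("side","top"):
    p,d=eyes.snapshot(c)
    if c=="side": cv2.imwrite("pics/s5.png",cv2.resize(p[180:380,230:430],None,fx=3,fy=3,interpolation=cv2.INTER_CUBIC)[:,:,::-1])
    P=cloud(c,d)[0]; a=np.radians(9.8); ex=np.array([np.cos(a),np.sin(a)]); ey=np.array([-ex[1],ex[0]])
    q=P[:,:2]-[498.5,-79]; x,y=q@ex,q@ey
    f=lambda lo,hi,y0,y1:np.percentile(y[(abs(x)<28)&(P[:,2]>lo)&(P[:,2]<hi)&(y>y0)&(y<y1)],[2,50,98]).round(1)
    print(c,"block",f(66.5,74,70,130),"deck",f(41,47,0,100))
    m=(abs(x)<9)&(P[:,2]>48)&(P[:,2]<58)&(y>25)&(y<50); print("button z,y",np.median(P[m,2]),np.median(y[m]),m.sum())
    for n in ("steel_cup","bolt_m16","nut_3","soapstone"):
        print(n,[np.round(r["xyz"],1).tolist() for r in models.place_of(n,c)[:1]])
```

```text
[ 509.33916501 -147.5662322   211.27549935] [-0.03971941 -0.4952523  -0.32709827] 15.375
side block [ 86.4  92.9 103.4] deck [16.  39.8 87.6]
button z,y 52.99932862955084 35.969323644672045 133
steel_cup [[577.4, 22.5, 2.4]]
bolt_m16 [[571.3, -47.8, 3.1]]
nut_3 [[435.3, -161.5, -2.4]]
soapstone [[408.8, -37.3, 4.3]]
top block [ 91.3  99.7 108.4] deck [23.  55.9 90.1]
button z,y 54.00733970196974 40.62571266701089 101
steel_cup [[578.9, 22.5, -0.8]]
bolt_m16 [[569.1, -44.9, -2.6]]
nut_3 [[436.0, -163.7, 0.9]]
soapstone [[574.8, 24.0, -0.5]]
```

View pics/s5.png

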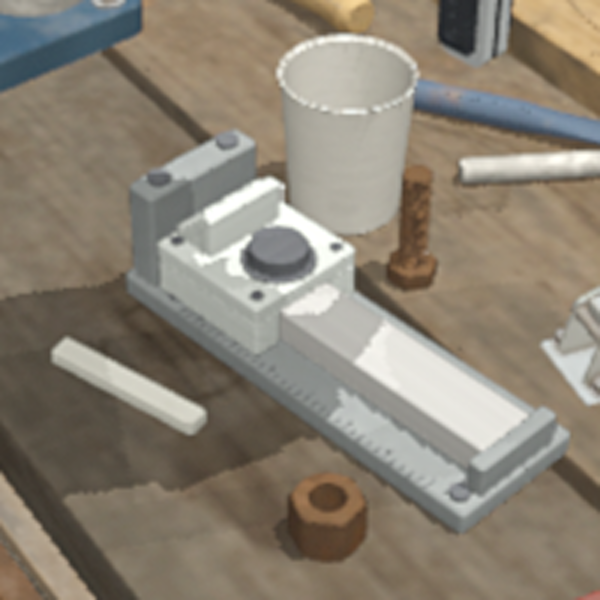

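The picture shows the carriage against the end block (corner at (160,245)) and the button up (280,250). The button top measures 54 mm, and the deck front is within about 1 mm of the block. The bystanders haven't moved.

```bash
python3 -c "
from bench import job
print(job.hand_in())"
```

```text
the job is handed in; nothing more can be done
None
```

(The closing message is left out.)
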